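# Turn the pinning tray round in its sloping stand

### The arm

A 6-joint arm with a two-finger parallel gripper is mounted at the origin on a cart in front of the work surface, level with it; the furniture and walls round the work are solid. World frame = base frame: x ahead of the robot, y to its left, z up, the work surface at z = 0. Lengths are in m, angles in degrees, forces in N, time in s.
With the tool pointing down it reaches from about 0.25 to 0.8 m from the base axis. Payload 3.9 kg.
Tool frame: the origin (TCP) lies at the very end of the fingers, on their centre line; the grasp point (between the pads) lies 19 mm behind it; z points along the fingers, y is the line along which they close (so a half turn about z gives the same grasp; the last joint's range is limited). The gripper opens to 85 mm and grips with 20 to 120 N. Pads are 22 mm wide; open, the fingers measure 114 mm over their backs; the gripper's body (76 mm by 85 mm) begins 54 mm behind the grasp point. The pads swing forward as they close: fully open they stand 13 mm farther back than shut.
Start: joints at [-67.323, 14.897, -7.913, 67.191, 0, 90], TCP at [0.202, -0.484, 0.231] pointing down, gripper open.
Joint ranges: [-159.42, 159.42], [-47.68, 98.78], [-73.54, 78.23], [-108.79, 121.32], [-90, 84.71], [-180, 180]. Speed limits (degrees/s): [147.25, 147.25, 180, 180, 180, 180].

### API

Orientations are given as a 3x3 rotation matrix whose columns are the frame's x, y, z axes.
In Python, from station import bot, cams, order gives the robot as it stands.
- The arm moves only by the tool send_rows, never from a script. Its argument "rows" is a list of rows, each an object of numbers: "claw": the closure, from -1 (fully open) to 1 (shut), so that 0 is half open; "tx", "ty", "tz": the shift along the world's x, y, z in cm; "wx", "wy", "wz": the turn, a rotation vector about the world's x, y, z in degrees. A call has exactly 10 rows; each row shifts and turns the commanded pose from where the row before left it; what a row does not reach is not made up. A row lasts 1/12 s, in which the tool goes at most 41.7 mm and 7.16 degrees, less where a joint would pass 70% of its speed; a pose out of reach is approached as far as the arm can. A call is refused whole if a number of a shift passes 4.17 or a number of a turn 7.16, either way. A call with a gripper value outside its range is refused whole. The fingers move at their own pace and stop on an object; "squeeze" is the grip in N (left out, the last holds). Time passes only in rows, so rows that do not move let the fingers close, or fill a call up. It gives the time, the measured TCP pose, the force, the opening and the grip force at its end, in the units of the state.
- bot.get_obs(): the state, without advancing time (a new reading comes with each control period).
- cams.get_image(name): name is "side" or "top" or "wrist"; returns a dict with "frame" (400x640x3 uint8, red, green, blue), "z_map" (400x640 float32, m along the optical axis (not along the pixel's ray), 0 where there is no reading), "fx", "fy", "cx", "cy" (pixels), "extrinsics" (4x4, takes a point from camera to world coordinates); the wrist camera has in their place "mount" (4x4, takes a point from camera to tool coordinates, whose origin is the TCP and whose axes are the flange's). Camera axes: x right, y up, looking along -z (the intrinsics and any distortion apply to the point x, -y, -z); pixel columns grow to the right and rows downward; lengths in m; the calibration is good to about 2 mm. A picture is of the moment at which its call begins: read the wrist's pose just before it.
- order.close_job(): hands the job in; it is judged then, once.
The state is a dict: "t": time; "q": joint angles; "qvel": joint speeds; "tau": joint torques, N m; "tool_pos": TCP position; "tool_rot": TCP orientation; "contact_force": force on the tool from outside, world axes, zero at the start; "ft_torque": the same for the moment, N m; "finger_gap": finger opening in m; "grip_force": force on a finger pad.
Only numpy, scipy, OpenCV 4.12 (cv2) and the standard library are available. Lean on these libraries where they do the work, as an engineer would, in place of code of your own. Each camera call takes 0.05 s, during which the arm holds its last target. There are 200 camera calls.

### The job

The aluminium pin tray has been put into its sloping stand back to front. Lift it clear (the black post is its grip), turn it half round so that its open chute is at the low front side, over the window in the stand's front wall, set it back in, and press it down at its corners until it is fully home on its rubber studs all round. Let go of it, and leave the other things on the bench alone.

Things in the scene. Friction and masses are not known exactly. Their poses are not given: they have to be found in the camera images.
- seat: grey open-topped housing of the fixed stand; floor slopes 28 deg, low at the front (towards the robot). Origin: centre of inner floor's upper face; x up the slope, y to the left, z square out of the floor. Cavity 108 (x) x 154 (y) mm; walls 5 mm thick, straight to z = 20 mm, then flared out as a lead-in to z = 28.5 mm. Its front (-x) wall has a 68 mm wide window in the middle.
- stud0 (a joint): travel (m) of the front left rubber stud, 18 mm across, at x = -41, y = +64 mm on the housing floor, under a corner of the tray: 0 = up, 0.0045 = pressed down; about 6 N pushes it down and it stays there; tops of all studs are 5.5 mm above the floor at 0 and 1 mm when down, so the tray first stands 5.5 mm above the floor
- stud1 (a joint): travel (m) of the front right rubber stud, 18 mm across, at x = -41, y = -64 mm on the housing floor, under a corner of the tray: 0 = up, 0.0045 = pressed down; about 6 N pushes it down and it stays there
- stud2 (a joint): travel (m) of the rear left rubber stud, 18 mm across, at x = +41, y = +64 mm on the housing floor, under a corner of the tray: 0 = up, 0.0045 = pressed down; about 6 N pushes it down and it stays there
- stud3 (a joint): travel (m) of the rear right rubber stud, 18 mm across, at x = +41, y = -64 mm on the housing floor, under a corner of the tray: 0 = up, 0.0045 = pressed down; about 6 N pushes it down and it stays there
- insert: loose aluminium tray, about 0.4 kg, 104 (x) x 150 (y) x 34 mm high, 2 mm clearance a side in the housing. Origin: centre of underside, z up out of the tray. One wide bin on its +x side, three small ones on -x. Black square post in the middle, 30 x 30 mm, faces square to x and y, top 78 mm above the underside: grip it there. Corners are solid flat blocks 22 x 22 mm. At the start its x points up the slope.
- corner0 (a point): press spot on the top of the tray's corner block at own x = +41, y = +64 mm, 34 mm above the underside, over a stud
- corner1 (a point): the same at own x = +41, y = -64 mm
- corner2 (a point): the same at own x = -41, y = +64 mm
- corner3 (a point): the same at own x = -41, y = -64 mm
- chute (a point): middle of the sill of the chute, a 56 mm wide gap down to the floor in the tray's long wall on its own +x side; the point is on the outer face at x = +52 mm, 4 mm above the underside
- pliers: bystander: pliers 167 mm long, 13 mm high, lying about 170 mm to the right of the stand's middle; origin at the underside centre
- screwdriver_red: bystander: red screwdriver 201 mm long, 26 mm high, lying about 160 mm to the left of the stand's middle; origin at the underside centre
- loupe: bystander: black loupe, 33 mm across, 30 mm high, standing before the stand; origin at the underside centre
- tape_roll: bystander: black tape roll, 91 mm across, 19 mm high; origin at the underside centre
- hammer: bystander: hammer 214 mm long, 23 mm high; origin at the underside centre
- blank_box_3: bystander: small white and red carton, 105 x 55 x 28 mm; origin at the underside centre
Not all that is in view belongs to the job. There is more than one size of the insert; the one meant has the size given above.

How it is judged:
By the outcome, as a careful person would: the job done as asked, in the order asked, and still so for the second after the job is handed in, with the robot touching nothing.
It also fails if it takes over 61 s, if anything falls off the work surface, if the arm or the gripper's body presses on something with over 40 N, if the wrist force passes 120 N, or if a joint passes its speed limit or range.

## Working session

There is one attempt and no reset: what is moved stays moved. The work goes in short steps, Python scripts to look and compute and a tool call to move; the robot and the scene stay as the last step left them, time stands still between calls to the robot, and variables do not carry over. Pictures are saved under pics/ and viewed, at most 10 in all, crops included, and the job is handed in when it is done.

Besides the shell and the picture viewer there is one more tool, called after "Emit:" in YAML: its name, and indented under it one key for each argument. send_rows: Moves the arm, as the interface text tells. Its arguments: {"type":"object","properties":{"rows":{"type":"array"},"squeeze":{"type":"number"}},"required":["rows"]}

```bash
ls; mkdir -p pics; cat > h.py <<'E'
import numpy as np, cv2
from station import bot, cams, order
def save(name,fn,crop=None,scale=1):
    im=cams.get_image(name); f=cv2.cvtColor(im["frame"],cv2.COLOR_RGB2BGR)
    if crop: f=f[crop[1]:crop[3],crop[0]:crop[2]]
    if scale!=1: f=cv2.resize(f,None,fx=scale,fy=scale,interpolation=cv2.INTER_CUBIC)
    cv2.imwrite("pics/"+fn,f); return im
def T(im,obs=None):
    if "extrinsics" in im: return np.array(im["extrinsics"])
    E=np.eye(4);E[:3,:3]=obs["tool_rot"];E[:3,3]=obs["tool_pos"]; return E@np.array(im["mount"])
def pts(im,obs=None):
    z=im["z_map"];v,u=np.mgrid[:z.shape[0],:z.shape[1]]
    P=np.stack([(u-im["cx"])/im["fx"]*z,-(v-im["cy"])/im["fy"]*z,-z],-1)
    M=T(im,obs); W=P@M[:3,:3].T+M[:3,3]; W[z==0]=np.nan; return W
E
python3 - <<'E'
from h import *
print(bot.get_obs())
for n in("top","side"):
    im=save(n,n+"0.png"); print({k:v for k,v in im.items() if k not in("frame","z_map")})
E
```

```text
pics
{'t': 0.0, 'q': array([-6.73216902e+01,  1.49356317e+01, -7.98610719e+00,  6.71920385e+01,
       -1.25992988e-03,  9.00019280e+01]), 'qvel': array([ 0.01604963, -0.0070141 ,  0.03707632,  0.01396695, -0.02936065,
        0.01856076]), 'tau': array([-1.17315103e-03, -4.05676711e+01,  2.53922403e+01,  1.85506133e-02,
       -2.16737312e-04,  6.24292383e-06]), 'tool_pos': array([ 0.20214162, -0.48376769,  0.23046356]), 'tool_rot': array([[ 9.22697071e-01,  3.85524964e-01, -7.85924086e-04],
       [ 3.85525765e-01, -9.22695268e-01,  1.82377744e-03],
       [-2.20567034e-05, -1.98578809e-03, -9.99998028e-01]]), 'contact_force': array([ 0.18508433, -0.47294293,  0.91871202]), 'ft_torque': array([-0.02560644,  0.01174167, -0.0130434 ]), 'grip_force': 0.0, 'finger_gap': 0.0860562108660052}
{'fx': 434.6318185696767, 'fy': 434.6318185696767, 'cx': 321.1764298241378, 'cy': 202.39014466062406, 'extrinsics': array([[-1.03487805e-02,  9.97418529e-01, -7.10575807e-02,
         3.63725944e-01],
       [-9.99945847e-01, -1.04006420e-02, -3.59889694e-04,
        -1.51483079e-02],
       [-1.09800510e-03,  7.10500083e-02,  9.97472150e-01,
         1.31054870e+00],
       [ 0.00000000e+00,  0.00000000e+00,  0.00000000e+00,
         1.00000000e+00]])}
{'fx': 434.20040459565746, 'fy': 434.20040459565746, 'cx': 317.3237333346957, 'cy': 199.6399211969045, 'extrinsics': array([[ 6.79944042e-01, -6.39748104e-01,  3.58327314e-01,
         9.52779808e-01],
       [ 7.33263810e-01,  5.92871719e-01, -3.32907361e-01,
        -4.44382800e-01],
       [ 5.34722178e-04,  4.89106827e-01,  8.72223724e-01,
         1.33413725e+00],
       [ 0.00000000e+00,  0.00000000e+00,  0.00000000e+00,
         1.00000000e+00]])}
```

View pics/top0.png

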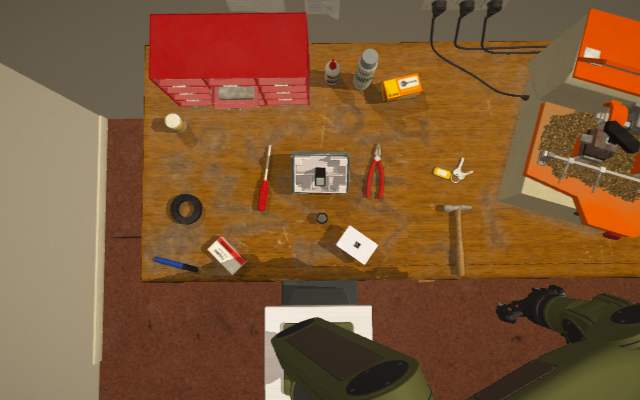

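View pics/side0.png

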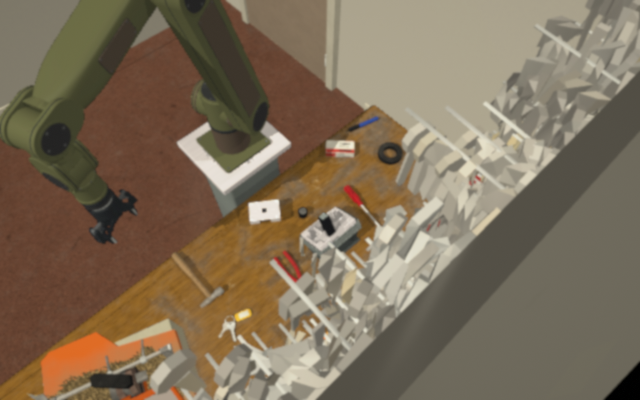

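Top view: the tray in its grey stand is at (320,174), with its black post at (320,177). Candidates that could be taken for it are the stand tray at (320,174) and the white square with a black centre at (357,245), which looks like a small card or lid. I choose the stand tray. The loupe is at (322,218), the pliers at (376,172) and the screwdriver at (265,180). I'll check with one close crop and depth.

```bash
python3 - <<'E'
from h import *
im=save("top","crop0.png",(270,130,400,280),4)
W=pts(im); f=im["frame"]
# points in the stand region
R=W[148:202,284:358]; z=R[...,2]
for r in range(0,54,3): print(148+r,' '.join('%4d'%(1000*a) if a==a else ' nan' for a in z[r,::4]))
# post: dark pixels high
hsv=cv2.cvtColor(f,cv2.COLOR_RGB2HSV); m=np.zeros(z.shape,bool)
m=(f.max(2)<60); m[:150]=0;m[202:]=0;m[:,:295]=0;m[:,345:]=0
print(m.sum(), np.argwhere(m).min(0),np.argwhere(m).max(0), np.nanpercentile(W[m],[2,25,50,75,98],axis=0))
print('card',W[240:250:3,352:362:3,2], W[218,322],'hammer')
E
```

```text
148   -3    1   -2   -5    0    0   -2   -6    0    0    1   -1   -5   -1    0   -1    3   -1   -2
151   -4    2   73   77   77   77   78   76   71   -6    3   -2   -1   -3   -3    0   -1    0   -2
154    0   -6   98  102   98  100  101  106   98  102  100  103  100  101   96  103   90    7   -4
157   -2   -1   95  100  103   99  103   79   78   78   78   77   98   99   96   93   92    1    0
160    1    0   85  106  110   74   80   75   71   74   73   75   72   73  107  101   88    1    0
163    0    3   81   96  103   68   66   70   66   68   72   69   74   69  100  102   84    0   -6
166    0   -2   80   70   69   65   62   65   64   62   66   65   69   62   64   66   85   -2    1
169   -2    0   76   60   59   67   62   61   77   80   75   60   59   59   58   60   76   -1    0
172   -1   -1   73   63   65   66   64   67  101   98   99   61   59   61   56   58   73   -2   -5
175   -5   -1   66   49   51   48   52   49  124  123  121   76   80   78   77   77  nan   -2   -5
178    0    0   64   46   50   48   47   51  126  131  131   50   48  nan   48   44   67    2    0
181   -1   
[... 439 characters left out ...]
   1    1   45   40   44   46   -1   -1    0
196    1   -6    0   -1    3   -4    0    0    0    1    2    1    0    0   -1    0   -4    0    0
199    5   -2    0    1    3   -1    0    3   -1   -3    0    0   -1    1   -3    0    0    3    0
95 [168 315] [184 324] [[ 0.50429861 -0.02368859  0.06979121]
 [ 0.52388522 -0.01793159  0.08713214]
 [ 0.53194573 -0.00953326  0.10515163]
 [ 0.54296401 -0.00382838  0.12160669]
 [ 0.55149442  0.00170596  0.1311378 ]]
card [[0.05100191 0.051074   0.05523388 0.05646006]
 [0.05131674 0.05289913 0.05125475 0.05241519]
 [0.05100214 0.04939601 0.05478939 0.04765733]
 [0.04748814 0.04964484 0.05083504 0.05244382]] [ 0.40915311 -0.0166464   0.02054082] hammer
```

View pics/crop0.png

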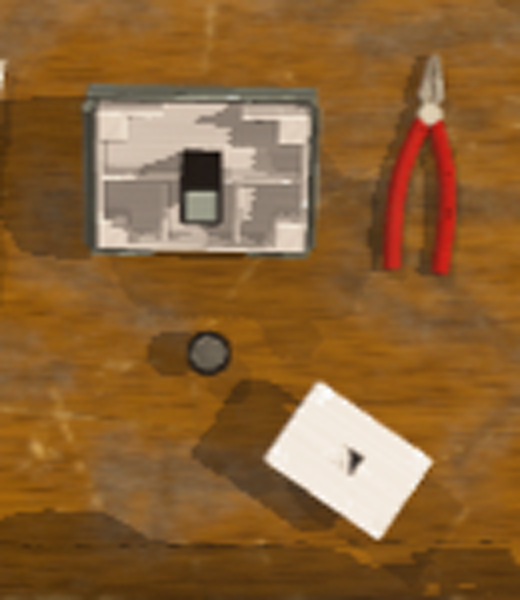

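The stand tray matches the description: grey housing, post in the middle, wide bin at the back and rim heights rising to the rear. Its yaw is close to 0. The white block at crop (350,460) is about 50 mm high, so I'll steer clear of it. Next I move above the tray with the tool tilted 28° along the slope normal, fingers closing along the slope so j6 can make the half turn.

Emit:
send_rows:
  rows:
    - {"claw":-1,"tx":1.9,"ty":3.7,"wz":6.73}
    - {"claw":-1,"tx":1.9,"ty":3.7,"wz":6.73}
    - {"claw":-1,"tx":1.9,"ty":3.7,"wz":6.73}
    - {"claw":-1,"tx":1.9,"ty":3.7,"wz":6.73}
    - {"claw":-1,"tx":1.9,"ty":3.7,"wz":6.73}
    - {"claw":-1,"tx":1.9,"ty":3.7,"wz":6.73}
    - {"claw":-1,"tx":1.9,"ty":3.7,"wz":6.73}
    - {"claw":-1,"tx":1.9,"ty":3.7,"wz":6.73}
    - {"claw":-1,"tx":1.9,"ty":3.7,"wz":6.73}
    - {"claw":-1,"tx":1.9,"ty":3.7,"wz":6.73}

```text
schema error: expected keys claw, tx, ty, tz, wx, wy, wz
```

Emit:
send_rows:
  rows:
    - {"claw":-1,"tx":0.6,"ty":1.3,"wy":-3.5}
    - {"claw":-1,"tx":0.6,"ty":1.3,"wy":-3.5}
    - {"claw":-1,"tx":0.6,"ty":1.3,"wy":-3.5}
    - {"claw":-1,"tx":0.6,"ty":1.3,"wy":-3.5}
    - {"claw":-1,"tx":0.6,"ty":1.3,"wy":-3.5}
    - {"claw":-1,"tx":0.6,"ty":1.3,"wy":-3.5}
    - {"claw":-1,"tx":0.6,"ty":1.3,"wy":-3.5}
    - {"claw":-1,"tx":0.6,"ty":1.3,"wy":-3.5}
    - {"claw":-1}
    - {"claw":-1}

```text
schema error: expected keys claw, tx, ty, tz, wx, wy, wz
```

```bash
python3 - <<'E'
from h import *
np.set_printoptions(precision=4,suppress=True)
o=bot.get_obs(); print(o["t"],o["q"],o["tool_pos"],o["tool_rot"],sep="\n")
im=save("wrist","w0.png"); print(im["mount"],im["fx"],im["cx"],im["cy"])
E
```

```text
0.15
[-67.323   14.9269  -7.9676  67.1897   0.0013  90.0006]
[ 0.2022 -0.4839  0.2307]
[[ 0.9227  0.3855 -0.0005]
 [ 0.3855 -0.9227  0.0014]
 [ 0.     -0.0015 -1.    ]]
[[-0.0011  0.9599  0.2803  0.0718]
 [ 1.      0.0011  0.0001  0.    ]
 [-0.0002  0.2803 -0.9599 -0.1427]
 [ 0.      0.      0.      1.    ]] 344.46691982605165 316.8009000881306 203.83251963864606
```

View pics/w0.png

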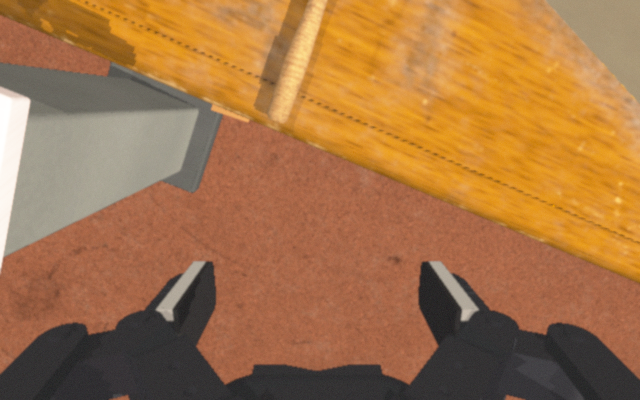

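The rows need every key, so nothing moved. The picture is still from the start pose: fingers at (185,290) and (450,290). I'll resend with all the keys.

Emit:
send_rows:
  rows:
    - {"claw":-1,"tx":1.9,"ty":3.7,"tz":0,"wx":0,"wy":0,"wz":6.73}
    - {"claw":-1,"tx":1.9,"ty":3.7,"tz":0,"wx":0,"wy":0,"wz":6.73}
    - {"claw":-1,"tx":1.9,"ty":3.7,"tz":0,"wx":0,"wy":0,"wz":6.73}
    - {"claw":-1,"tx":1.9,"ty":3.7,"tz":0,"wx":0,"wy":0,"wz":6.73}
    - {"claw":-1,"tx":1.9,"ty":3.7,"tz":0,"wx":0,"wy":0,"wz":6.73}
    - {"claw":-1,"tx":1.9,"ty":3.7,"tz":0,"wx":0,"wy":0,"wz":6.73}
    - {"claw":-1,"tx":1.9,"ty":3.7,"tz":0,"wx":0,"wy":0,"wz":6.73}
    - {"claw":-1,"tx":1.9,"ty":3.7,"tz":0,"wx":0,"wy":0,"wz":6.73}
    - {"claw":-1,"tx":1.9,"ty":3.7,"tz":0,"wx":0,"wy":0,"wz":6.73}
    - {"claw":-1,"tx":1.9,"ty":3.7,"tz":0,"wx":0,"wy":0,"wz":6.73}

```text
t: 1.03
tool_pos: [0.3927, -0.1124, 0.2314]
tool_rot: [[-0.005, 1.0, 0.0], [1.0, 0.005, -0.0], [-0.0, 0.0, -1.0]]
contact_force: [1.4, -0.3, -0.3]
finger_gap: 0.0853
grip_force: 0.0
```

Emit:
send_rows:
  rows:
    - {"claw":-1,"tx":0.6,"ty":1.3,"tz":0,"wx":0,"wy":-3.5,"wz":0}
    - {"claw":-1,"tx":0.6,"ty":1.3,"tz":0,"wx":0,"wy":-3.5,"wz":0}
    - {"claw":-1,"tx":0.6,"ty":1.3,"tz":0,"wx":0,"wy":-3.5,"wz":0}
    - {"claw":-1,"tx":0.6,"ty":1.3,"tz":0,"wx":0,"wy":-3.5,"wz":0}
    - {"claw":-1,"tx":0.6,"ty":1.3,"tz":0,"wx":0,"wy":-3.5,"wz":0}
    - {"claw":-1,"tx":0.6,"ty":1.3,"tz":0,"wx":0,"wy":-3.5,"wz":0}
    - {"claw":-1,"tx":0.6,"ty":1.3,"tz":0,"wx":0,"wy":-3.5,"wz":0}
    - {"claw":-1,"tx":0.6,"ty":1.3,"tz":0,"wx":0,"wy":-3.5,"wz":0}
    - {"claw":-1,"tx":0,"ty":0,"tz":0,"wx":0,"wy":0,"wz":0}
    - {"claw":-1,"tx":0,"ty":0,"tz":0,"wx":0,"wy":0,"wz":0}

```text
t: 1.87
tool_pos: [0.439, -0.01, 0.2306]
tool_rot: [[-0.001, 0.884, 0.468], [1.0, 0.001, 0.0], [-0.0, 0.468, -0.884]]
contact_force: [0.7, -0.9, 0.3]
finger_gap: 0.0851
grip_force: 0.0
```

```bash
python3 - <<'E'
from h import *
np.set_printoptions(precision=4,suppress=True)
o=bot.get_obs(); print(o["t"],o["q"],o["tool_pos"],o["tool_rot"],sep="\n")
im=save("wrist","w1.png"); np.savez("w1.npz",W=pts(im,o),f=im["frame"])
E
```

```text
1.8667
[ -2.0034 -13.0119 -44.5443  30.6061   0.9549  88.1603]
[ 0.439  -0.01    0.2306]
[[-0.0012  0.884   0.4676]
 [ 1.      0.0012  0.0003]
 [-0.0003  0.4676 -0.884 ]]
```

View pics/w1.png

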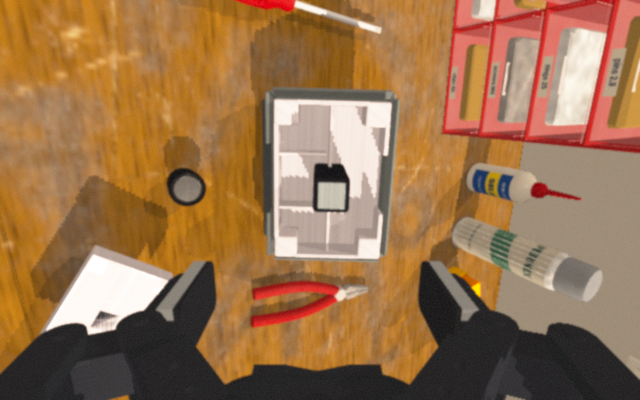

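Wrist view: the tray fills (275–392, 95–258), its post top is at (331,196), the wide bin is uphill (right) and the three small bins downhill. The housing rim is the dark grey outline (263–398, 88–260). Next I measure these in slope coordinates.

```bash
cat >> h.py <<'E'
a=np.radians(28); S0=np.array([[np.cos(a),0,-np.sin(a)],[0,1,0],[np.sin(a),0,np.cos(a)]]) # cols X,Y,Z of seat, yaw 0
E
python3 - <<'E'
from h import *
np.set_printoptions(precision=1,suppress=True,linewidth=150)
d=np.load("w1.npz");W=d["W"];f=d["f"]
P=W@S0*1000
g=f.astype(int)
tr=(g.min(2)>170)&(g.max(2)-g.min(2)<40); tr[:, :262]=0; tr[:,402:]=0; tr[:85]=0; tr[264:]=0
# grid of slope z
for r in range(84,268,6): print(r,' '.join('%4d'%v if v==v else ' nan' for v in P[r,258:406:6,2]))
# corner blocks
for n,(u,v) in dict(fl=(284,107),fr=(286,244),rl=(383,109),rr=(373,245)).items():
    q=P[v-4:v+5,u-4:u+5].reshape(-1,3); print(n,np.nanmedian(q,0), np.nanmean(q,0))
z=P[...,2]; zc=np.nanmedian(z[190:200,325:340]); print('post z',zc)
m=np.abs(z-zc)<7; m[:,:300]=0;m[:,360:]=0;m[:150]=0;m[220:]=0
q=P[m];print('post',m.sum(),np.median(q,0),q.min(0),q.max(0))
mm=cv2.minAreaRect(q[:,:2].astype(np.float32));print(mm)
E
```

```text
84 -231 -234 -236 -240 -244 -249 -250 -255 -257 -260 -264 -267 -270 -275 -279 -282 -286 -291 -294 -299 -303 -307 -312 -316 -323
90 -231 -233 -194 -186 -187 -187 -187 -187 -186 -186 -187 -184 -186 -184 -186 -185 -185 -186 -186 -187 -186 -186 -186 -316 -320
96 -231 -235 -189 -213 -213 -211 -205 -201 -197 -192 -194 -195 -193 -193 -192 -191 -192 -192 -193 -191 -191 -191 -191 -315 -321
102 -231 -229 -189 -175 -174 -174 -175 -174 -174 -174 -175 -173 -175 -174 -175 -175 -174 -173 -173 -175 -175 -176 -175 -187  nan
108 -231 -227 -189 -174 -175 -174 -174 -205 -204 -206 -206 -204 -183 -204 -205 -205 -203 -204 -176 -175 -175 -174 -174 -185 -321
114 -231 -227 -189 -174 -174 -174 -174 -203 -205 -204 -203 -204 -183 -205 -204 -205 -204 -205 -176 -175 -174  nan -192 -184 -321
120 -229 -227 -189 -173 -172 -174 -175 -205 -205 -203 -204 -204 -183 -205 -205 -204 -203 -204 -177 -175 -176 -173 -193 -185 -322
126 -229 -228 -190 -175 -204 -205 -203 -205 -204 -203 -203 -203 -182 -204 -203 -205 -204 -203 -204 -177 -174 -174 -192 -185 -322
132 -231 -227 -189 -174 -204 -204 -204 -204 -203 -204 -203 -204 -182 -2
[... 2597 characters left out ...]
 -172 -172 -172 -173 -185 -319 -325 -331
258 -227 -230 -233 -184 -183 -184 -183 -183 -183 -182 -183 -183 -183 -182 -184 -183 -183 -185 -185 -184 -186 -315 -320 -327 -330
264 -227 -232 -234 -237 -241 -244 -247 -252 -255 -259 -265 -268 -273 -279 -282 -286 -289 -295 -301 -306 -309 -316 -319 -326 -331
fl [ 467.1   58.1 -175. ] [ 467.1   58.  -174.9]
fr [ 465.8  -71.2 -173. ] [ 465.8  -71.2 -173. ]
rl [ 554.3   56.4 -174.7] [ 554.3   56.4 -174.8]
rr [ 551.1  -72.3 -173. ] [ 551.1  -72.2 -173.1]
post z -128.3374610717048
post 1302 [ 507.4   -8.4 -129.2] [ 492.1  -24.5 -134.8] [ 522.4    5.4 -125.9]
((507.2849426269531, -9.75925064086914), (30.03523063659668, 30.003942489624023), 88.43084716796875)
```

```bash
python3 - <<'E'
from h import *
d=np.load("w1.npz");W=d["W"]; P=W@S0*1000; z=P[...,2]
def rect(lo,hi,n):
    m=(z>lo)&(z<hi); m[:,:255]=0;m[:,405:]=0;m[:84]=0;m[264:]=0
    m=cv2.morphologyEx(m.astype(np.uint8),cv2.MORPH_OPEN,np.ones((2,2),np.uint8))>0
    q=P[m][:,:2].astype(np.float32); print(n,len(q),cv2.minAreaRect(q),q.min(0),q.max(0))
rect(-178,-168,'tray top'); rect(-192,-168,'housing'); rect(-135,-120,'post')
im=None
# rim lines: front edge (x min of rim), per row and left edge per column
m=(z>-194)&(z<-165)
fr=np.array([P[r,260+np.argmax(m[r,260:330])] for r in list(range(100,140))+list(range(215,250))])
print('front edge yaw',np.degrees(np.polyfit(fr[:,1],fr[:,0],1)))
tr=(z>-178)&(z<-168)
fr=np.array([P[r,262+np.argmax(tr[r,262:330])] for r in range(105,250)]); k=np.polyfit(fr[:,1],fr[:,0],1); print('tray front',np.degrees(k[0]),k[1])
rr=np.array([P[r,404-np.argmax(tr[r,262:405][::-1])] for r in list(range(105,150))+list(range(216,250))]); k=np.polyfit(rr[:,1],rr[:,0],1); print('tray rear',np.degrees(k[0]),k[1])
E
```

```text
tray top 3631 ((487.04638671875, -63.3055419921875), (82.7596435546875, 248.0106201171875), 29.947755813598633) [nan nan] [nan nan]
housing 8352 ((569.2911376953125, -62.96290588378906), (239.4229736328125, 142.28111267089844), 50.66685104370117) [nan nan] [nan nan]
post 1299 ((511.4891052246094, -21.881637573242188), (37.161861419677734, 53.162864685058594), 0.03081849403679371) [nan nan] [nan nan]
front edge yaw [1.42960445e+00 2.56143289e+04]
tray front 1.5971434872127304 456.1413132483168
tray rear 1.5809194210077466 558.9135647983812
```

```bash
python3 - <<'E'
from h import *
d=np.load("w1.npz");W=d["W"]; P=W@S0*1000
c,s=np.cos(np.radians(-1.6)),np.sin(np.radians(-1.6))
x=P[...,0]-507.3;y=P[...,1]+9.5
X=c*x+s*y; Y=-s*x+c*y; z=P[...,2]
def h(sel,v,n):
    q=v[sel&np.isfinite(z)]; print(n,len(q),np.percentile(q,[1,5,50,95,99]).round(1))
tr=(z>-177.5)&(z<-169); rim=(z>-188)&(z<-182.5); box=(abs(X)<75)&(abs(Y)<100)
h(tr&box&(abs(X)>35)&(X<0),X,'trayfront');h(tr&box&(X>35),X,'trayrear')
h(tr&box&(Y>55),Y,'trayL');h(tr&box&(Y<-55),Y,'trayR')
h(rim&box&(X<-48)&(abs(Y)<72)&(abs(Y)>36),X,'rimfront');h(rim&box&(X>53)&(abs(Y)<72),X,'rimrear')
h(rim&box&(Y>78)&(abs(X)<50),Y,'rimL');h(rim&box&(Y<-77)&(abs(X)<50),Y,'rimR')
h(rim&box&(X<-48)&(abs(Y)<72)&(abs(Y)>36),z,'z rimfront');h(rim&box&(X>53)&(abs(Y)<72),z,'zrimrear')
h((z>-135)&(z<-124)&(abs(X)<18)&(abs(Y)<18),X,'postX');h((z>-135)&(z<-124)&(abs(X)<18)&(abs(Y)<18),Y,'postY')
E
```

```text
trayfront 1316 [-52.  -51.4 -48.  -36.7 -35.2]
trayrear 1081 [35.2 36.1 45.7 51.2 51.7]
trayL 1403 [55.2 56.1 67.2 73.3 73.8]
trayR 1175 [-75.5 -74.8 -68.5 -56.2 -55.3]
rimfront 356 [-60.9 -60.8 -58.7 -56.3 -48.1]
rimrear 737 [56.7 57.2 59.1 61.3 61.6]
rimL 470 [80.  80.4 82.2 83.8 84. ]
rimR 308 [-84.5 -84.2 -82.3 -81.  -80.8]
z rimfront 356 [-187.9 -187.7 -185.8 -183.6 -183.1]
zrimrear 737 [-188.  -187.7 -185.7 -183.8 -182.9]
postX 1302 [-14.5 -13.4  -0.2  13.1  14.5]
postY 1302 [-14.4 -12.8   1.1  13.6  14.5]
```

Emit:
send_rows:
  rows:
    - {"claw":-1,"tx":0.86,"ty":0,"tz":-1.37,"wx":0.08,"wy":0,"wz":-0.14}
    - {"claw":-1,"tx":0.86,"ty":0,"tz":-1.37,"wx":0.08,"wy":0,"wz":-0.14}
    - {"claw":-1,"tx":0.86,"ty":0,"tz":-1.37,"wx":0.08,"wy":0,"wz":-0.14}
    - {"claw":-1,"tx":0.86,"ty":0,"tz":-1.37,"wx":0.08,"wy":0,"wz":-0.14}
    - {"claw":-1,"tx":0.86,"ty":0,"tz":-1.37,"wx":0.08,"wy":0,"wz":-0.14}
    - {"claw":-1,"tx":0.86,"ty":0,"tz":-1.37,"wx":0.08,"wy":0,"wz":-0.14}
    - {"claw":-1,"tx":0.86,"ty":0,"tz":-1.37,"wx":0.08,"wy":0,"wz":-0.14}
    - {"claw":-1,"tx":0.86,"ty":0,"tz":-1.37,"wx":0.08,"wy":0,"wz":-0.14}
    - {"claw":-1,"tx":0.86,"ty":0,"tz":-1.37,"wx":0.08,"wy":0,"wz":-0.14}
    - {"claw":-1,"tx":0.86,"ty":0,"tz":-1.37,"wx":0.08,"wy":0,"wz":-0.14}

```text
t: 2.75
tool_pos: [0.5284, -0.0116, 0.0939]
tool_rot: [[0.026, 0.883, 0.469], [1.0, -0.03, -0.0], [0.014, 0.469, -0.883]]
contact_force: [0.8, -0.4, 0.3]
finger_gap: 0.085
grip_force: 0.0
```

Emit:
send_rows:
  rows:
    - {"claw":-1,"tx":0,"ty":0,"tz":0,"wx":0,"wy":0,"wz":0}
    - {"claw":1,"tx":0,"ty":0,"tz":0,"wx":0,"wy":0,"wz":0}
    - {"claw":1,"tx":0,"ty":0,"tz":0,"wx":0,"wy":0,"wz":0}
    - {"claw":1,"tx":0,"ty":0,"tz":0,"wx":0,"wy":0,"wz":0}
    - {"claw":1,"tx":0,"ty":0,"tz":0,"wx":0,"wy":0,"wz":0}
    - {"claw":1,"tx":0,"ty":0,"tz":0,"wx":0,"wy":0,"wz":0}
    - {"claw":1,"tx":0,"ty":0,"tz":0,"wx":0,"wy":0,"wz":0}
    - {"claw":1,"tx":0,"ty":0,"tz":0,"wx":0,"wy":0,"wz":0}
    - {"claw":1,"tx":0,"ty":0,"tz":0,"wx":0,"wy":0,"wz":0}
    - {"claw":1,"tx":0,"ty":0,"tz":0,"wx":0,"wy":0,"wz":0}
  squeeze: 60

```text
t: 3.58
tool_pos: [0.5249, -0.0104, 0.0942]
tool_rot: [[0.025, 0.883, 0.468], [1.0, -0.029, 0.001], [0.014, 0.468, -0.884]]
contact_force: [-6.1, -0.7, 4.2]
finger_gap: 0.0299
grip_force: 62.0
```

Emit:
send_rows:
  rows:
    - {"claw":1,"tx":-0.2,"ty":0,"tz":0.38,"wx":0,"wy":0,"wz":0}
    - {"claw":1,"tx":-0.4,"ty":0,"tz":0.75,"wx":0,"wy":0,"wz":0}
    - {"claw":1,"tx":-0.4,"ty":0,"tz":0.75,"wx":0,"wy":0,"wz":0}
    - {"claw":1,"tx":-0.4,"ty":0,"tz":0.75,"wx":0,"wy":0,"wz":0}
    - {"claw":1,"tx":-0.4,"ty":0,"tz":0.75,"wx":0,"wy":0,"wz":0}
    - {"claw":1,"tx":-0.4,"ty":0,"tz":0.75,"wx":0,"wy":0,"wz":0}
    - {"claw":1,"tx":-0.4,"ty":0,"tz":0.75,"wx":0,"wy":0,"wz":0}
    - {"claw":1,"tx":-0.4,"ty":0,"tz":0.75,"wx":0,"wy":0,"wz":0}
    - {"claw":1,"tx":-0.4,"ty":0,"tz":0.75,"wx":0,"wy":0,"wz":0}
    - {"claw":1,"tx":-0.4,"ty":0,"tz":0.75,"wx":0,"wy":0,"wz":0}

```text
t: 4.42
tool_pos: [0.4872, -0.0104, 0.1662]
tool_rot: [[0.025, 0.883, 0.469], [1.0, -0.028, 0.001], [0.014, 0.469, -0.883]]
contact_force: [-0.2, 0.3, -5.2]
finger_gap: 0.0297
grip_force: 60.5
```

```bash
python3 -c "
from h import *
o=bot.get_obs();print(o['q'].round(1),o['contact_force'],o['ft_torque'],o['tool_pos'])"
```

```text
[ -1.8  -3.7 -48.4  17.4   0.9  90. ] [-0.17819742  0.3091154  -5.23782225] [-8.52952846e-03  9.84542372e-01  1.17041054e-04] [ 0.48722838 -0.01035254  0.16618682]
```

Emit:
send_rows:
  rows:
    - {"claw":1,"tx":0,"ty":0,"tz":0,"wx":-3.25,"wy":0,"wz":6.11}
    - {"claw":1,"tx":0,"ty":0,"tz":0,"wx":-3.25,"wy":0,"wz":6.11}
    - {"claw":1,"tx":0,"ty":0,"tz":0,"wx":-3.25,"wy":0,"wz":6.11}
    - {"claw":1,"tx":0,"ty":0,"tz":0,"wx":-3.25,"wy":0,"wz":6.11}
    - {"claw":1,"tx":0,"ty":0,"tz":0,"wx":-3.25,"wy":0,"wz":6.11}
    - {"claw":1,"tx":0,"ty":0,"tz":0,"wx":-3.25,"wy":0,"wz":6.11}
    - {"claw":1,"tx":0,"ty":0,"tz":0,"wx":-3.25,"wy":0,"wz":6.11}
    - {"claw":1,"tx":0,"ty":0,"tz":0,"wx":-3.25,"wy":0,"wz":6.11}
    - {"claw":1,"tx":0,"ty":0,"tz":0,"wx":-3.25,"wy":0,"wz":6.11}
    - {"claw":1,"tx":0,"ty":0,"tz":0,"wx":-3.25,"wy":0,"wz":6.11}

```text
t: 5.25
tool_pos: [0.4874, -0.0103, 0.1658]
tool_rot: [[-0.819, 0.332, 0.468], [0.376, 0.927, 0.0], [-0.434, 0.176, -0.884]]
contact_force: [-0.9, -0.7, -5.4]
finger_gap: 0.0294
grip_force: 60.7
```

Emit:
send_rows:
  rows:
    - {"claw":1,"tx":0,"ty":0,"tz":0,"wx":-3.25,"wy":0,"wz":6.11}
    - {"claw":1,"tx":0,"ty":0,"tz":0,"wx":-3.25,"wy":0,"wz":6.11}
    - {"claw":1,"tx":0,"ty":0,"tz":0,"wx":-3.25,"wy":0,"wz":6.11}
    - {"claw":1,"tx":0,"ty":0,"tz":0,"wx":-3.25,"wy":0,"wz":6.11}
    - {"claw":1,"tx":0,"ty":0,"tz":0,"wx":-3.25,"wy":0,"wz":6.11}
    - {"claw":1,"tx":0,"ty":0,"tz":0,"wx":-3.25,"wy":0,"wz":6.11}
    - {"claw":1,"tx":0,"ty":0,"tz":0,"wx":-3.25,"wy":0,"wz":6.11}
    - {"claw":1,"tx":0,"ty":0,"tz":0,"wx":-3.25,"wy":0,"wz":6.11}
    - {"claw":1,"tx":0,"ty":0,"tz":0,"wx":-3.25,"wy":0,"wz":6.11}
    - {"claw":1,"tx":0,"ty":0,"tz":0,"wx":-3.25,"wy":0,"wz":6.11}

```text
t: 6.08
tool_pos: [0.4874, -0.0104, 0.1658]
tool_rot: [[-0.601, -0.647, 0.469], [-0.733, 0.68, -0.001], [-0.318, -0.344, -0.883]]
contact_force: [0.5, 0.4, -4.8]
finger_gap: 0.0297
grip_force: 60.7
```

Emit:
send_rows:
  rows:
    - {"claw":1,"tx":0,"ty":0,"tz":0,"wx":-3.25,"wy":0,"wz":6.11}
    - {"claw":1,"tx":0,"ty":0,"tz":0,"wx":-3.25,"wy":0,"wz":6.11}
    - {"claw":1,"tx":0,"ty":0,"tz":0,"wx":-3.25,"wy":0,"wz":6.11}
    - {"claw":1,"tx":0,"ty":0,"tz":0,"wx":-3.25,"wy":0,"wz":6.11}
    - {"claw":1,"tx":0,"ty":0,"tz":0,"wx":-3.25,"wy":0,"wz":6.11}
    - {"claw":1,"tx":0,"ty":0,"tz":0,"wx":-3.25,"wy":0,"wz":6.11}
    - {"claw":1,"tx":0,"ty":0,"tz":0,"wx":0,"wy":0,"wz":0}
    - {"claw":1,"tx":0,"ty":0,"tz":0,"wx":0,"wy":0,"wz":0}
    - {"claw":1,"tx":0,"ty":0,"tz":0,"wx":0,"wy":0,"wz":0}
    - {"claw":1,"tx":0,"ty":0,"tz":0,"wx":0,"wy":0,"wz":0}

```text
t: 6.92
tool_pos: [0.4882, -0.0104, 0.1657]
tool_rot: [[-0.028, -0.882, 0.47], [-1.0, 0.031, -0.001], [-0.014, -0.469, -0.883]]
contact_force: [-0.7, 0.2, -4.6]
finger_gap: 0.0292
grip_force: 60.7
```

```bash
python3 - <<'E'
from h import *
np.set_printoptions(precision=4,suppress=True)
o=bot.get_obs(); print(o["t"],o["q"],o["tool_pos"],o["tool_rot"],sep="\n")
im=save("wrist","w2.png"); np.savez("w2.npz",W=pts(im,o),f=im["frame"])
P=pts(im,o)@S0*1000
E
```

```text
6.9167
[ -1.717   -3.5681 -48.3878  17.1752   0.7559 -89.719 ]
[ 0.4882 -0.0104  0.1657]
[[-0.0281 -0.8824  0.4697]
 [-0.9995  0.0314 -0.0009]
 [-0.014  -0.4695 -0.8828]]
```

View pics/w2.png

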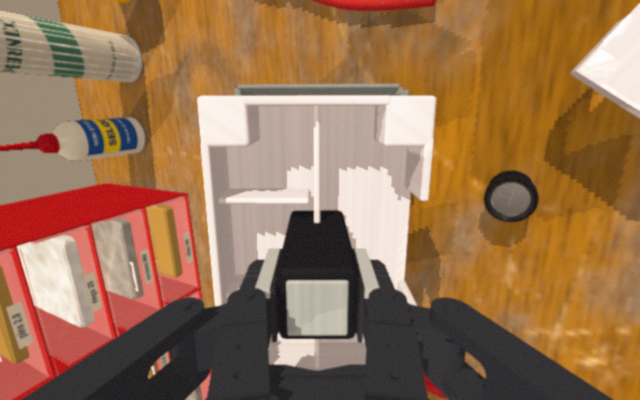

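The tray is held with the wide bin and chute, at about (420,215), now downhill. The two visible corner blocks are at (225,120) and (407,118), and the housing shows behind it at (315,88). I'll check the tray's pose in hand.

```bash
python3 - <<'E'
from h import *
np.set_printoptions(precision=2,suppress=True)
d=np.load("w2.npz");P=d["W"]@S0*1000;z=P[...,2]
o=bot.get_obs(); print('tcp slope',o["tool_pos"]@S0*1000)
A=[]
for n,(u,v) in dict(ul=(222,122),ur=(408,120)).items():
    q=P[v-10:v+11,u-14:u+15].reshape(-1,3); A.append(q[np.isfinite(q).all(1)]); print(n,np.nanmedian(q,0))
q=np.vstack(A);k=np.linalg.lstsq(np.c_[q[:,:2]-[507,-80],np.ones(len(q))],q[:,2],rcond=None)[0];print('plane tilt deg x,y',np.degrees(k[:2]),k[2])
zc=k[2]; tr=abs(z-zc)<4
right=np.array([P[r,440-np.argmax(tr[r,:441][::-1])] for r in range(102,190)]); left=np.array([P[r,np.argmax(tr[r])] for r in range(102,250)])
for n,e in(("front",right),("rear",left)):
    kk=np.polyfit(e[:,1],e[:,0],1); e=e[abs(np.polyval(kk,e[:,1])-e[:,0])<3]; kk=np.polyfit(e[:,1],e[:,0],1); print(n,np.degrees(kk[0]),np.polyval(kk,-9.6), e[:,1].min(),e[:,1].max(),len(e))
bot_=np.array([P[np.argmax(tr[:,c]),c] for c in list(range(205,240))+list(range(390,432))]); kk=np.polyfit(bot_[:,0],bot_[:,1],1);print('side edge',np.degrees(kk[0]),np.polyval(kk,507.5))
E
```

```text
tcp slope [508.88 -10.39 -82.93]
ul [548.62 -75.05 -94.66]
ur [467.51 -73.29 -94.93]
plane tilt deg x,y [0.22 0.69] -94.89099376877806
front 1.4232035539627783 457.73930720531484 -80.45192631460226 -41.619993340365696 88
rear 1.9231075522467134 561.1938507770878 -83.7838463886239 -15.6164025344845 148
side edge -1.5760537062011344 -84.84051262198557
```

Emit:
send_rows:
  rows:
    - {"claw":1,"tx":0.31,"ty":0,"tz":-0.615,"wx":0,"wy":0,"wz":0}
    - {"claw":1,"tx":0.31,"ty":0,"tz":-0.615,"wx":0,"wy":0,"wz":0}
    - {"claw":1,"tx":0.31,"ty":0,"tz":-0.615,"wx":0,"wy":0,"wz":0}
    - {"claw":1,"tx":0.31,"ty":0,"tz":-0.615,"wx":0,"wy":0,"wz":0}
    - {"claw":1,"tx":0.31,"ty":0,"tz":-0.615,"wx":0,"wy":0,"wz":0}
    - {"claw":1,"tx":0.31,"ty":0,"tz":-0.615,"wx":0,"wy":0,"wz":0}
    - {"claw":1,"tx":0.31,"ty":0,"tz":-0.615,"wx":0,"wy":0,"wz":0}
    - {"claw":1,"tx":0.31,"ty":0,"tz":-0.615,"wx":0,"wy":0,"wz":0}
    - {"claw":1,"tx":0,"ty":0,"tz":0,"wx":0,"wy":0,"wz":0}
    - {"claw":1,"tx":0,"ty":0,"tz":0,"wx":0,"wy":0,"wz":0}

```text
t: 7.8
tool_pos: [0.5129, -0.0104, 0.1156]
tool_rot: [[-0.027, -0.883, 0.468], [-1.0, 0.03, -0.001], [-0.013, -0.468, -0.883]]
contact_force: [0.2, -0.1, -4.9]
finger_gap: 0.0296
grip_force: 60.6
```

```bash
python3 - <<'E'
from h import *
np.set_printoptions(precision=2,suppress=True)
o=bot.get_obs();print(o["tool_pos"]@S0*1000,o["contact_force"]@S0,o["ft_torque"])
im=save("wrist","w3.png")
E
```

```text
[ 507.15  -10.4  -138.71] [-2.14 -0.08 -4.38] [-0.02  0.99  0.03]
```

View pics/w3.png

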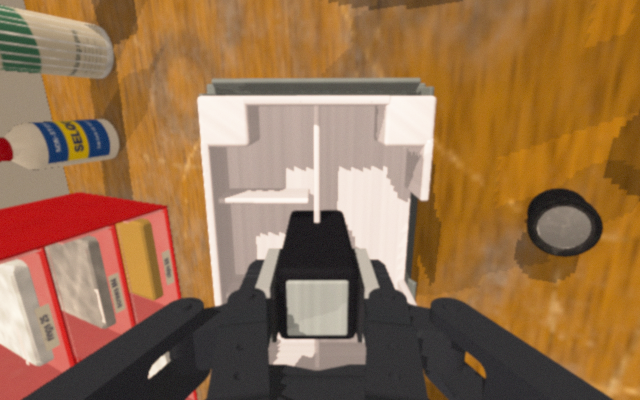

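Tray (200–435 across) sits centred over the housing (far wall 205–432 at row 82). Lowering slowly.

Emit:
send_rows:
  rows:
    - {"claw":1,"tx":0.1,"ty":0,"tz":-0.175,"wx":0,"wy":0,"wz":0}
    - {"claw":1,"tx":0.1,"ty":0,"tz":-0.175,"wx":0,"wy":0,"wz":0}
    - {"claw":1,"tx":0.1,"ty":0,"tz":-0.175,"wx":0,"wy":0,"wz":0}
    - {"claw":1,"tx":0.1,"ty":0,"tz":-0.175,"wx":0,"wy":0,"wz":0}
    - {"claw":1,"tx":0.1,"ty":0,"tz":-0.175,"wx":0,"wy":0,"wz":0}
    - {"claw":1,"tx":0.1,"ty":0,"tz":-0.175,"wx":0,"wy":0,"wz":0}
    - {"claw":1,"tx":0.1,"ty":0,"tz":-0.175,"wx":0,"wy":0,"wz":0}
    - {"claw":1,"tx":0.1,"ty":0,"tz":-0.175,"wx":0,"wy":0,"wz":0}
    - {"claw":1,"tx":0,"ty":0,"tz":0,"wx":0,"wy":0,"wz":0}
    - {"claw":1,"tx":0,"ty":0,"tz":0,"wx":0,"wy":0,"wz":0}

```text
t: 8.68
tool_pos: [0.5211, -0.0104, 0.1022]
tool_rot: [[-0.027, -0.883, 0.469], [-1.0, 0.03, -0.001], [-0.013, -0.469, -0.883]]
contact_force: [-0.5, 0.4, -4.1]
finger_gap: 0.0291
grip_force: 60.7
```

```bash
python3 - <<'E'
from h import *
np.set_printoptions(precision=2,suppress=True)
o=bot.get_obs();print(o["tool_pos"]@S0*1000,o["contact_force"]@S0,o["ft_torque"])
E
```

```text
[ 508.1   -10.39 -154.44] [-2.38  0.41 -3.38] [0.01 0.97 0.04]
```

Emit:
send_rows:
  rows:
    - {"claw":1,"tx":0.05,"ty":0,"tz":-0.1,"wx":0,"wy":0,"wz":0}
    - {"claw":1,"tx":0.05,"ty":0,"tz":-0.1,"wx":0,"wy":0,"wz":0}
    - {"claw":1,"tx":0.05,"ty":0,"tz":-0.1,"wx":0,"wy":0,"wz":0}
    - {"claw":1,"tx":0.05,"ty":0,"tz":-0.1,"wx":0,"wy":0,"wz":0}
    - {"claw":1,"tx":0.05,"ty":0,"tz":-0.1,"wx":0,"wy":0,"wz":0}
    - {"claw":1,"tx":0.05,"ty":0,"tz":-0.1,"wx":0,"wy":0,"wz":0}
    - {"claw":1,"tx":0.05,"ty":0,"tz":-0.1,"wx":0,"wy":0,"wz":0}
    - {"claw":1,"tx":0.04,"ty":0,"tz":-0.08,"wx":0,"wy":0,"wz":0}
    - {"claw":1,"tx":0,"ty":0,"tz":0,"wx":0,"wy":0,"wz":0}
    - {"claw":1,"tx":0,"ty":0,"tz":0,"wx":0,"wy":0,"wz":0}

```text
t: 9.52
tool_pos: [0.5251, -0.0102, 0.0948]
tool_rot: [[-0.026, -0.882, 0.47], [-1.0, 0.03, -0.001], [-0.013, -0.47, -0.883]]
contact_force: [-3.9, 1.6, 0.7]
finger_gap: 0.0296
grip_force: 61.7
```

```bash
python3 - <<'E'
from h import *
np.set_printoptions(precision=2,suppress=True)
o=bot.get_obs();print(o["tool_pos"]@S0*1000,o["contact_force"]@S0,o["ft_torque"])
E
```

```text
[ 508.17  -10.21 -162.78] [-3.16  1.59  2.46] [ 0.06  1.15 -0.09]
```

Standing on the studs. Release and back off.

Emit:
send_rows:
  rows:
    - {"claw":-1,"tx":0,"ty":0,"tz":0,"wx":0,"wy":0,"wz":0}
    - {"claw":-1,"tx":0,"ty":0,"tz":0,"wx":0,"wy":0,"wz":0}
    - {"claw":-1,"tx":0,"ty":0,"tz":0,"wx":0,"wy":0,"wz":0}
    - {"claw":-1,"tx":0,"ty":0,"tz":0,"wx":0,"wy":0,"wz":0}
    - {"claw":-1,"tx":-0.47,"ty":0,"tz":0.88,"wx":0,"wy":0,"wz":0}
    - {"claw":-1,"tx":-0.94,"ty":0,"tz":1.77,"wx":0,"wy":0,"wz":0}
    - {"claw":-1,"tx":-0.94,"ty":0,"tz":1.77,"wx":0,"wy":0,"wz":0}
    - {"claw":-1,"tx":-0.94,"ty":0,"tz":1.77,"wx":0,"wy":0,"wz":0}
    - {"claw":-1,"tx":-0.94,"ty":0,"tz":1.77,"wx":0,"wy":0,"wz":0}
    - {"claw":-1,"tx":-0.94,"ty":0,"tz":1.77,"wx":0,"wy":0,"wz":0}

```text
t: 10.35
tool_pos: [0.4733, -0.0105, 0.1931]
tool_rot: [[-0.027, -0.882, 0.471], [-1.0, 0.03, -0.001], [-0.013, -0.471, -0.882]]
contact_force: [0.4, 0.6, -0.6]
finger_gap: 0.0855
grip_force: 0.0
```

Emit:
send_rows:
  rows:
    - {"claw":1,"tx":0,"ty":0,"tz":0,"wx":0,"wy":0,"wz":0}
    - {"claw":1,"tx":0,"ty":0,"tz":0,"wx":0,"wy":0,"wz":0}
    - {"claw":1,"tx":0,"ty":0,"tz":0,"wx":0,"wy":0,"wz":0}
    - {"claw":1,"tx":0,"ty":0,"tz":0,"wx":0,"wy":0,"wz":0}
    - {"claw":1,"tx":0,"ty":0,"tz":0,"wx":0,"wy":0,"wz":0}
    - {"claw":1,"tx":0,"ty":0,"tz":0,"wx":0,"wy":0,"wz":0}
    - {"claw":1,"tx":0,"ty":0,"tz":0,"wx":0,"wy":0,"wz":0}
    - {"claw":1,"tx":0,"ty":0,"tz":0,"wx":0,"wy":0,"wz":0}
    - {"claw":1,"tx":0,"ty":0,"tz":0,"wx":0,"wy":0,"wz":0}
    - {"claw":1,"tx":0,"ty":0,"tz":0,"wx":0,"wy":0,"wz":0}

```text
t: 11.18
tool_pos: [0.4734, -0.0104, 0.1918]
tool_rot: [[-0.027, -0.882, 0.47], [-1.0, 0.03, -0.001], [-0.013, -0.469, -0.883]]
contact_force: [-0.6, 0.1, -0.8]
finger_gap: 0.0002
grip_force: 0.0
```

```bash
cat > m.py <<'E'
from h import *
import sys
np.set_printoptions(precision=2,suppress=True)
o=bot.get_obs();print('tcp',o["tool_pos"]@S0*1000,'F',o["contact_force"]@S0,'gap',o["finger_gap"])
im=save("wrist",sys.argv[1]+".png"); W=pts(im,o); np.savez(sys.argv[1]+".npz",W=W,f=im["frame"])
P=W@S0*1000;x=P[...,0]-507.6;y=P[...,1]+9.7;c,s=np.cos(np.radians(-1.6)),np.sin(np.radians(-1.6))
X=c*x+s*y;Y=-s*x+c*y;Z=P[...,2]+213.7
for n,i,j in("0 FL",-1,1),("1 FR",-1,-1),("2 RL",1,1),("3 RR",1,-1):
    q=Z[(abs(X-41*i)<7)&(abs(Y-64*j)<7)];q=q[np.isfinite(q)];print(n,len(q),np.median(q) if len(q) else None, end=' | ')
    q=Z[(abs(X-41*i)<25)&(abs(Y-82.3*j)<1.0)];q=q[np.isfinite(q)];print('side rim',len(q),np.median(q) if len(q) else None)
t=(Z>31)&(Z<44)&(abs(X)<60)&(abs(Y)<85)
print('tray X',np.percentile(X[t],[1,99]),'Y',np.percentile(Y[t],[1,99]))
E
python3 m.py w4
```

```text
tcp [508.05 -10.4  -52.91] F [-0.92  0.08 -0.47] gap 0.0001902817189061017
0 FL 240 38.15342644438414 | side rim 36 27.488089184582606
1 FR 366 39.01135102949995 | side rim 155 29.45381142855331
2 RL 247 38.38767346933565 | side rim 39 27.532154918929933
3 RR 378 39.17700165102535 | side rim 155 29.64178660639314
tray X [-51.18  51.93] Y [-75.03  72.89]
```

View pics/w4.png

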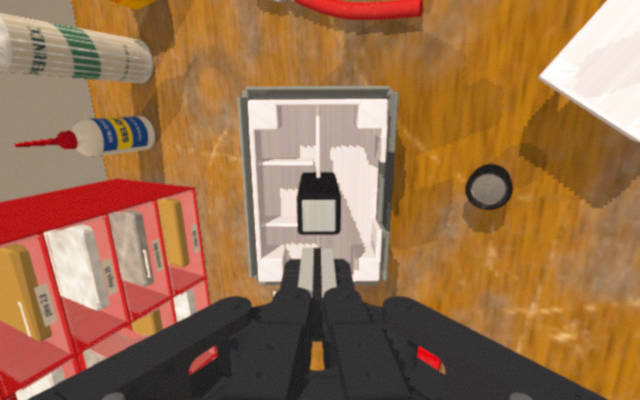

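Tray is in the housing, rims at (245–395, 90–280), with the chute and window gap at right (downhill, ~(390,175)). Corner tops read about 38.7 mm, so it stands on the raised studs. Next I press the corners, front left first.

Emit:
send_rows:
  rows:
    - {"claw":1,"tx":0.184,"ty":0.652,"tz":-1.182,"wx":0,"wy":0,"wz":0}
    - {"claw":1,"tx":0.184,"ty":0.652,"tz":-1.182,"wx":0,"wy":0,"wz":0}
    - {"claw":1,"tx":0.184,"ty":0.652,"tz":-1.182,"wx":0,"wy":0,"wz":0}
    - {"claw":1,"tx":0.184,"ty":0.652,"tz":-1.182,"wx":0,"wy":0,"wz":0}
    - {"claw":1,"tx":0.184,"ty":0.652,"tz":-1.182,"wx":0,"wy":0,"wz":0}
    - {"claw":1,"tx":0.184,"ty":0.652,"tz":-1.182,"wx":0,"wy":0,"wz":0}
    - {"claw":1,"tx":0.184,"ty":0.652,"tz":-1.182,"wx":0,"wy":0,"wz":0}
    - {"claw":1,"tx":0.184,"ty":0.652,"tz":-1.182,"wx":0,"wy":0,"wz":0}
    - {"claw":1,"tx":0.184,"ty":0.652,"tz":-1.182,"wx":0,"wy":0,"wz":0}
    - {"claw":1,"tx":0.184,"ty":0.652,"tz":-1.182,"wx":0,"wy":0,"wz":0}

```text
t: 12.07
tool_pos: [0.4922, 0.0552, 0.0734]
tool_rot: [[-0.026, -0.882, 0.47], [-1.0, 0.03, -0.001], [-0.013, -0.47, -0.882]]
contact_force: [-0.2, -0.2, -0.7]
finger_gap: -0.0
grip_force: 0.0
```

Emit:
send_rows:
  rows:
    - {"claw":1,"tx":0,"ty":0,"tz":0,"wx":0,"wy":0,"wz":0}
    - {"claw":1,"tx":0,"ty":0,"tz":0,"wx":0,"wy":0,"wz":0}
    - {"claw":1,"tx":0.075,"ty":0,"tz":-0.14,"wx":0,"wy":0,"wz":0}
    - {"claw":1,"tx":0.075,"ty":0,"tz":-0.14,"wx":0,"wy":0,"wz":0}
    - {"claw":1,"tx":0.075,"ty":0,"tz":-0.14,"wx":0,"wy":0,"wz":0}
    - {"claw":1,"tx":0.075,"ty":0,"tz":-0.14,"wx":0,"wy":0,"wz":0}
    - {"claw":1,"tx":0.075,"ty":0,"tz":-0.14,"wx":0,"wy":0,"wz":0}
    - {"claw":1,"tx":0.075,"ty":0,"tz":-0.14,"wx":0,"wy":0,"wz":0}
    - {"claw":1,"tx":0,"ty":0,"tz":0,"wx":0,"wy":0,"wz":0}
    - {"claw":1,"tx":0,"ty":0,"tz":0,"wx":0,"wy":0,"wz":0}

```text
t: 12.9
tool_pos: [0.4964, 0.0547, 0.0653]
tool_rot: [[-0.027, -0.882, 0.47], [-1.0, 0.03, -0.001], [-0.013, -0.47, -0.883]]
contact_force: [0.6, -0.7, 0.7]
finger_gap: -0.0
grip_force: 0.0
```

```bash
cat > s.py <<'E'
from h import *
np.set_printoptions(precision=2,suppress=True)
o=bot.get_obs();print(o["t"],'tcp',o["tool_pos"]@S0*1000,'F',o["contact_force"]@S0)
E
python3 s.py
```

```text
12.9 tcp [ 468.91   54.74 -175.4 ] F [ 0.83 -0.74  0.37]
```

Emit:
send_rows:
  rows:
    - {"claw":1,"tx":0.047,"ty":0,"tz":-0.088,"wx":0,"wy":0,"wz":0}
    - {"claw":1,"tx":0.047,"ty":0,"tz":-0.088,"wx":0,"wy":0,"wz":0}
    - {"claw":1,"tx":0.047,"ty":0,"tz":-0.088,"wx":0,"wy":0,"wz":0}
    - {"claw":1,"tx":0.047,"ty":0,"tz":-0.088,"wx":0,"wy":0,"wz":0}
    - {"claw":1,"tx":0.047,"ty":0,"tz":-0.088,"wx":0,"wy":0,"wz":0}
    - {"claw":1,"tx":0.047,"ty":0,"tz":-0.088,"wx":0,"wy":0,"wz":0}
    - {"claw":1,"tx":0,"ty":0,"tz":0,"wx":0,"wy":0,"wz":0}
    - {"claw":1,"tx":0,"ty":0,"tz":0,"wx":0,"wy":0,"wz":0}
    - {"claw":1,"tx":0,"ty":0,"tz":0,"wx":0,"wy":0,"wz":0}
    - {"claw":1,"tx":0,"ty":0,"tz":0,"wx":0,"wy":0,"wz":0}

```text
t: 13.73
tool_pos: [0.4981, 0.0554, 0.0616]
tool_rot: [[-0.025, -0.882, 0.471], [-1.0, 0.029, 0.001], [-0.015, -0.471, -0.882]]
contact_force: [-21.5, 1.6, 34.5]
finger_gap: -0.0005
grip_force: 20.0
```

```bash
python3 s.py
```

```text
13.7333 tcp [ 468.76   55.44 -179.44] F [-2.78  1.61 40.51]
```

Front left pressed to its stop (40 N). Retreat a little, go to rear left and press slightly less.

Emit:
send_rows:
  rows:
    - {"claw":1,"tx":-0.28,"ty":0,"tz":0.53,"wx":0,"wy":0,"wz":0}
    - {"claw":1,"tx":-0.28,"ty":0,"tz":0.53,"wx":0,"wy":0,"wz":0}
    - {"claw":1,"tx":1.207,"ty":-0.038,"tz":0.642,"wx":0,"wy":0,"wz":0}
    - {"claw":1,"tx":1.207,"ty":-0.038,"tz":0.642,"wx":0,"wy":0,"wz":0}
    - {"claw":1,"tx":1.207,"ty":-0.038,"tz":0.642,"wx":0,"wy":0,"wz":0}
    - {"claw":1,"tx":1.207,"ty":-0.038,"tz":0.642,"wx":0,"wy":0,"wz":0}
    - {"claw":1,"tx":1.207,"ty":-0.038,"tz":0.642,"wx":0,"wy":0,"wz":0}
    - {"claw":1,"tx":1.207,"ty":-0.038,"tz":0.642,"wx":0,"wy":0,"wz":0}
    - {"claw":1,"tx":0,"ty":0,"tz":0,"wx":0,"wy":0,"wz":0}
    - {"claw":1,"tx":0,"ty":0,"tz":0,"wx":0,"wy":0,"wz":0}

```text
t: 14.57
tool_pos: [0.5666, 0.0525, 0.1094]
tool_rot: [[-0.027, -0.882, 0.47], [-1.0, 0.03, -0.001], [-0.013, -0.47, -0.882]]
contact_force: [0.9, -0.3, -0.4]
finger_gap: 0.0004
grip_force: 0.0
```

Emit:
send_rows:
  rows:
    - {"claw":1,"tx":0.063,"ty":0,"tz":-0.119,"wx":0,"wy":0,"wz":0}
    - {"claw":1,"tx":0.063,"ty":0,"tz":-0.119,"wx":0,"wy":0,"wz":0}
    - {"claw":1,"tx":0.063,"ty":0,"tz":-0.119,"wx":0,"wy":0,"wz":0}
    - {"claw":1,"tx":0.063,"ty":0,"tz":-0.119,"wx":0,"wy":0,"wz":0}
    - {"claw":1,"tx":0.063,"ty":0,"tz":-0.119,"wx":0,"wy":0,"wz":0}
    - {"claw":1,"tx":0.063,"ty":0,"tz":-0.119,"wx":0,"wy":0,"wz":0}
    - {"claw":1,"tx":0.063,"ty":0,"tz":-0.119,"wx":0,"wy":0,"wz":0}
    - {"claw":1,"tx":0.063,"ty":0,"tz":-0.119,"wx":0,"wy":0,"wz":0}
    - {"claw":1,"tx":0,"ty":0,"tz":0,"wx":0,"wy":0,"wz":0}
    - {"claw":1,"tx":0,"ty":0,"tz":0,"wx":0,"wy":0,"wz":0}

```text
t: 15.4
tool_pos: [0.5706, 0.0526, 0.1006]
tool_rot: [[-0.026, -0.882, 0.47], [-1.0, 0.03, -0.001], [-0.013, -0.47, -0.882]]
contact_force: [-9.5, 0.4, 12.7]
finger_gap: -0.0001
grip_force: 7.9
```

```bash
python3 s.py
```

```text
15.4 tcp [ 551.09   52.63 -179.05] F [-2.44  0.43 15.69]
```

Emit:
send_rows:
  rows:
    - {"claw":1,"tx":0.019,"ty":0,"tz":-0.035,"wx":0,"wy":0,"wz":0}
    - {"claw":1,"tx":0.019,"ty":0,"tz":-0.035,"wx":0,"wy":0,"wz":0}
    - {"claw":1,"tx":0,"ty":0,"tz":0,"wx":0,"wy":0,"wz":0}
    - {"claw":1,"tx":0,"ty":0,"tz":0,"wx":0,"wy":0,"wz":0}
    - {"claw":1,"tx":0,"ty":0,"tz":0,"wx":0,"wy":0,"wz":0}
    - {"claw":1,"tx":0,"ty":0,"tz":0,"wx":0,"wy":0,"wz":0}
    - {"claw":1,"tx":0,"ty":0,"tz":0,"wx":0,"wy":0,"wz":0}
    - {"claw":1,"tx":0,"ty":0,"tz":0,"wx":0,"wy":0,"wz":0}
    - {"claw":1,"tx":0,"ty":0,"tz":0,"wx":0,"wy":0,"wz":0}
    - {"claw":1,"tx":0,"ty":0,"tz":0,"wx":0,"wy":0,"wz":0}

```text
t: 16.23
tool_pos: [0.5707, 0.0526, 0.1005]
tool_rot: [[-0.026, -0.882, 0.471], [-1.0, 0.029, -0.001], [-0.013, -0.471, -0.882]]
contact_force: [-15.3, -0.2, 21.5]
finger_gap: 0.0003
grip_force: 12.5
```

```bash
python3 s.py
```

```text
16.2333 tcp [ 551.07   52.58 -179.2 ] F [-3.4  -0.17 26.17]
```

Emit:
send_rows:
  rows:
    - {"claw":1,"tx":-0.81,"ty":0,"tz":1.53,"wx":0,"wy":0,"wz":0}
    - {"claw":1,"tx":-0.81,"ty":0,"tz":1.53,"wx":0,"wy":0,"wz":0}
    - {"claw":1,"tx":-0.82,"ty":0,"tz":1.53,"wx":0,"wy":0,"wz":0}
    - {"claw":1,"tx":-0.053,"ty":-2.13,"tz":-0.028,"wx":0,"wy":0,"wz":0}
    - {"claw":1,"tx":-0.053,"ty":-2.13,"tz":-0.028,"wx":0,"wy":0,"wz":0}
    - {"claw":1,"tx":-0.053,"ty":-2.13,"tz":-0.028,"wx":0,"wy":0,"wz":0}
    - {"claw":1,"tx":-0.053,"ty":-2.13,"tz":-0.028,"wx":0,"wy":0,"wz":0}
    - {"claw":1,"tx":-0.053,"ty":-2.13,"tz":-0.028,"wx":0,"wy":0,"wz":0}
    - {"claw":1,"tx":-0.053,"ty":-2.13,"tz":-0.028,"wx":0,"wy":0,"wz":0}
    - {"claw":1,"tx":0,"ty":0,"tz":0,"wx":0,"wy":0,"wz":0}

```text
t: 17.07
tool_pos: [0.544, -0.0785, 0.1433]
tool_rot: [[-0.031, -0.882, 0.47], [-0.999, 0.033, -0.004], [-0.012, -0.47, -0.883]]
contact_force: [-0.6, 0.4, -0.6]
finger_gap: 0.0001
grip_force: 0.0
```

Emit:
send_rows:
  rows:
    - {"claw":1,"tx":0.47,"ty":0,"tz":-0.883,"wx":0,"wy":0,"wz":0}
    - {"claw":1,"tx":0.47,"ty":0,"tz":-0.883,"wx":0,"wy":0,"wz":0}
    - {"claw":1,"tx":0.47,"ty":0,"tz":-0.883,"wx":0,"wy":0,"wz":0}
    - {"claw":1,"tx":0.47,"ty":0,"tz":-0.883,"wx":0,"wy":0,"wz":0}
    - {"claw":1,"tx":0.103,"ty":0,"tz":-0.194,"wx":0,"wy":0,"wz":0}
    - {"claw":1,"tx":0.103,"ty":0,"tz":-0.194,"wx":0,"wy":0,"wz":0}
    - {"claw":1,"tx":0.103,"ty":0,"tz":-0.194,"wx":0,"wy":0,"wz":0}
    - {"claw":1,"tx":0.103,"ty":0,"tz":-0.194,"wx":0,"wy":0,"wz":0}
    - {"claw":1,"tx":0.103,"ty":0,"tz":-0.194,"wx":0,"wy":0,"wz":0}
    - {"claw":1,"tx":0,"ty":0,"tz":0,"wx":0,"wy":0,"wz":0}

```text
t: 17.9
tool_pos: [0.5673, -0.0755, 0.1006]
tool_rot: [[-0.027, -0.881, 0.472], [-1.0, 0.03, -0.002], [-0.012, -0.472, -0.882]]
contact_force: [-16.8, 1.0, 23.6]
finger_gap: -0.0001
grip_force: 14.1
```

```bash
python3 s.py
```

```text
17.9 tcp [ 548.15  -75.51 -177.5 ] F [-3.79  1.01 28.76]
```

Emit:
send_rows:
  rows:
    - {"claw":1,"tx":0.014,"ty":0,"tz":-0.026,"wx":0,"wy":0,"wz":0}
    - {"claw":1,"tx":0,"ty":0,"tz":0,"wx":0,"wy":0,"wz":0}
    - {"claw":1,"tx":0,"ty":0,"tz":0,"wx":0,"wy":0,"wz":0}
    - {"claw":1,"tx":0,"ty":0,"tz":0,"wx":0,"wy":0,"wz":0}
    - {"claw":1,"tx":0,"ty":0,"tz":0,"wx":0,"wy":0,"wz":0}
    - {"claw":1,"tx":0,"ty":0,"tz":0,"wx":0,"wy":0,"wz":0}
    - {"claw":1,"tx":0,"ty":0,"tz":0,"wx":0,"wy":0,"wz":0}
    - {"claw":1,"tx":0,"ty":0,"tz":0,"wx":0,"wy":0,"wz":0}
    - {"claw":1,"tx":0,"ty":0,"tz":0,"wx":0,"wy":0,"wz":0}
    - {"claw":1,"tx":0,"ty":0,"tz":0,"wx":0,"wy":0,"wz":0}

```text
t: 18.73
tool_pos: [0.5674, -0.0755, 0.1006]
tool_rot: [[-0.027, -0.881, 0.472], [-1.0, 0.03, -0.002], [-0.012, -0.472, -0.882]]
contact_force: [-18.6, 0.7, 26.2]
finger_gap: 0.0002
grip_force: 15.7
```

```bash
python3 s.py
```

```text
18.7333 tcp [ 548.15  -75.5  -177.56] F [-4.1   0.73 31.85]
```

Emit:
send_rows:
  rows:
    - {"claw":1,"tx":-0.28,"ty":0,"tz":0.53,"wx":0,"wy":0,"wz":0}
    - {"claw":1,"tx":-0.28,"ty":0,"tz":0.53,"wx":0,"wy":0,"wz":0}
    - {"claw":1,"tx":-1.207,"ty":0.038,"tz":-0.642,"wx":0,"wy":0,"wz":0}
    - {"claw":1,"tx":-1.207,"ty":0.038,"tz":-0.642,"wx":0,"wy":0,"wz":0}
    - {"claw":1,"tx":-1.207,"ty":0.038,"tz":-0.642,"wx":0,"wy":0,"wz":0}
    - {"claw":1,"tx":-1.207,"ty":0.038,"tz":-0.642,"wx":0,"wy":0,"wz":0}
    - {"claw":1,"tx":-1.207,"ty":0.038,"tz":-0.642,"wx":0,"wy":0,"wz":0}
    - {"claw":1,"tx":-1.207,"ty":0.038,"tz":-0.642,"wx":0,"wy":0,"wz":0}
    - {"claw":1,"tx":0,"ty":0,"tz":0,"wx":0,"wy":0,"wz":0}
    - {"claw":1,"tx":0,"ty":0,"tz":0,"wx":0,"wy":0,"wz":0}

```text
t: 19.57
tool_pos: [0.4894, -0.0729, 0.0698]
tool_rot: [[-0.027, -0.883, 0.469], [-1.0, 0.03, -0.001], [-0.013, -0.469, -0.883]]
contact_force: [-0.3, -0.3, 0.6]
finger_gap: -0.0001
grip_force: 0.0
```

Emit:
send_rows:
  rows:
    - {"claw":1,"tx":0.066,"ty":0,"tz":-0.124,"wx":0,"wy":0,"wz":0}
    - {"claw":1,"tx":0.066,"ty":0,"tz":-0.124,"wx":0,"wy":0,"wz":0}
    - {"claw":1,"tx":0.066,"ty":0,"tz":-0.124,"wx":0,"wy":0,"wz":0}
    - {"claw":1,"tx":0.066,"ty":0,"tz":-0.124,"wx":0,"wy":0,"wz":0}
    - {"claw":1,"tx":0.066,"ty":0,"tz":-0.124,"wx":0,"wy":0,"wz":0}
    - {"claw":1,"tx":0.066,"ty":0,"tz":-0.124,"wx":0,"wy":0,"wz":0}
    - {"claw":1,"tx":0.066,"ty":0,"tz":-0.124,"wx":0,"wy":0,"wz":0}
    - {"claw":1,"tx":0.066,"ty":0,"tz":-0.124,"wx":0,"wy":0,"wz":0}
    - {"claw":1,"tx":0,"ty":0,"tz":0,"wx":0,"wy":0,"wz":0}
    - {"claw":1,"tx":0,"ty":0,"tz":0,"wx":0,"wy":0,"wz":0}

```text
t: 20.4
tool_pos: [0.4949, -0.0736, 0.062]
tool_rot: [[-0.028, -0.881, 0.472], [-1.0, 0.03, -0.003], [-0.012, -0.472, -0.881]]
contact_force: [-20.1, -1.2, 31.6]
finger_gap: -0.0003
grip_force: 18.9
```

```bash
python3 s.py
```

```text
20.4 tcp [ 466.06  -73.63 -177.64] F [-2.96 -1.2  37.33]
```

Emit:
send_rows:
  rows:
    - {"claw":1,"tx":-0.47,"ty":0,"tz":0.88,"wx":0,"wy":0,"wz":0}
    - {"claw":1,"tx":-0.94,"ty":0,"tz":1.77,"wx":0,"wy":0,"wz":0}
    - {"claw":1,"tx":-0.94,"ty":0,"tz":1.77,"wx":0,"wy":0,"wz":0}
    - {"claw":1,"tx":-0.94,"ty":0,"tz":1.77,"wx":0,"wy":0,"wz":0}
    - {"claw":1,"tx":0.24,"ty":1.26,"tz":1.37,"wx":0,"wy":0,"wz":0}
    - {"claw":1,"tx":0.24,"ty":1.26,"tz":1.37,"wx":0,"wy":0,"wz":0}
    - {"claw":1,"tx":0.24,"ty":1.26,"tz":1.37,"wx":0,"wy":0,"wz":0}
    - {"claw":1,"tx":0.24,"ty":1.26,"tz":1.37,"wx":0,"wy":0,"wz":0}
    - {"claw":1,"tx":0.24,"ty":1.26,"tz":1.37,"wx":0,"wy":0,"wz":0}
    - {"claw":1,"tx":0,"ty":0,"tz":0,"wx":0,"wy":0,"wz":0}

```text
t: 21.23
tool_pos: [0.4768, -0.0083, 0.1937]
tool_rot: [[-0.024, -0.88, 0.475], [-1.0, 0.027, 0.001], [-0.014, -0.475, -0.88]]
contact_force: [0.6, -1.0, 0.2]
finger_gap: 0.0001
grip_force: 0.0
```

Emit:
send_rows:
  rows:
    - {"claw":1,"tx":0,"ty":0,"tz":0,"wx":0,"wy":0,"wz":0}
    - {"claw":1,"tx":0,"ty":0,"tz":0,"wx":0,"wy":0,"wz":0}
    - {"claw":1,"tx":0,"ty":0,"tz":0,"wx":0,"wy":0,"wz":0}
    - {"claw":1,"tx":0,"ty":0,"tz":0,"wx":0,"wy":0,"wz":0}
    - {"claw":1,"tx":0,"ty":0,"tz":0,"wx":0,"wy":0,"wz":0}
    - {"claw":1,"tx":0,"ty":0,"tz":0,"wx":0,"wy":0,"wz":0}
    - {"claw":1,"tx":0,"ty":0,"tz":0,"wx":0,"wy":0,"wz":0}
    - {"claw":1,"tx":0,"ty":0,"tz":0,"wx":0,"wy":0,"wz":0}
    - {"claw":1,"tx":0,"ty":0,"tz":0,"wx":0,"wy":0,"wz":0}
    - {"claw":1,"tx":0,"ty":0,"tz":0,"wx":0,"wy":0,"wz":0}

```text
t: 22.07
tool_pos: [0.4742, -0.01, 0.1904]
tool_rot: [[-0.027, -0.882, 0.47], [-1.0, 0.03, -0.001], [-0.013, -0.47, -0.883]]
contact_force: [0.2, -0.3, -0.1]
finger_gap: 0.0002
grip_force: 0.0
```

```bash
python3 m.py w5
```

```text
tcp [508.13 -10.04 -54.5 ] F [ 0.1  -0.32 -0.14] gap 0.0001566661206995998
0 FL 234 34.294762220626666 | side rim 45 27.580628460934236
1 FR 368 36.18561160193792 | side rim 153 29.736738433441644
2 RL 234 34.30868132730065 | side rim 42 27.465230936903026
3 RR 350 36.30379930816359 | side rim 144 29.54894152747204
tray X [-51.78  51.53] Y [-75.93  73.27]
```

View pics/w5.png

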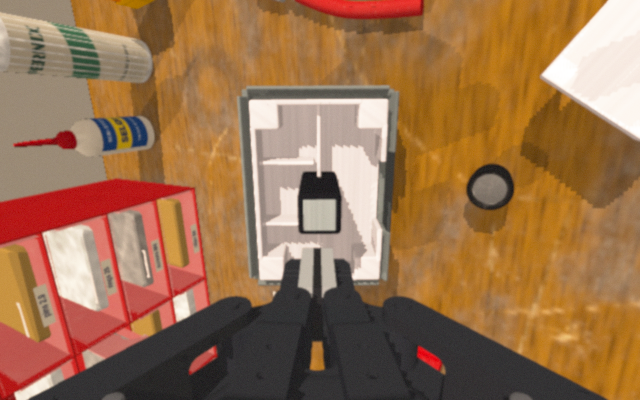

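The tray is home. Corner tops stand 6.5–6.8 mm above the rim at all four corners (6.5 expected when home), and the chute gap sits over the window at (390,175). The loupe and the pliers are where they were. Handing in.

```bash
python3 -c "
from station import order
print(order.close_job())"
```

```text
the job is handed in; nothing more can be done
None
```

The tray is turned half round with its chute at the front over the window, pressed home at all four corners and let go; I handed the job in at about 22 s, and the hand-in returned no verdict.

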